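# Set a wood block to the stop and clamp it in the drill vice

## Robot

A 7-joint arm with a two-finger parallel gripper is mounted at the origin on a cart in front of the work surface, level with it; the furniture and walls round the work are solid. World frame = base frame: x ahead of the robot, y to its left, z up, the work surface at z = 0. Lengths are in mm, angles in rad, forces in N, time in s.
With the tool pointing down it reaches from about 400 to 900 mm from the base axis. Payload 5.6 kg.
Tool frame: the origin (TCP) lies midway between the tips of the shut fingers; the grasp point (between the pads) lies 19 mm behind it; x points along the fingers, y is the direction in which the jaws open and shut, and the axes are right-handed (so a half turn about x gives the same grasp; the last joint's range is limited). The gripper opens to 92 mm and grips with 3 to 60 N. Pads are 20 mm wide; open, the fingers measure 128 mm over their backs; the gripper's body (75 mm by 189 mm) begins 69 mm behind the grasp point.
Start: joints at [1.191, 0.468, -0.012, 1.603, 0.006, 1.071, -0.056], TCP at [214.764, -613.503, 214.592] pointing down, gripper open.
Joint ranges: [-2.53, 2.53], [-0.31, 2.02], [-1.57, 1.55], [0.28, 2.44], [-1.29, 4.43], [0.15, 1.84], [-2.92, 2.92]. Speed limits (rad/s): [2.57, 2.57, 3.14, 3.14, 3.14, 3.14, 3.14].

## Interface

Orientations are given as a rotation vector (axis times angle).
In Python, from cell import robot, grip, kin, viewer gives the robot as it stands. Calls block until the motion is done:
- robot.movep(position, orientation): joint-space move of the TCP to a pose.
- robot.servo_line(position, feed=150, rotation=None): straight line of the TCP; rotation=None keeps the orientation; feed is the mean speed in mm/s.
- robot.goto_joints(angles): joint-space move.
- grip(opening, newtons=None): opening from 0.0 (shut) to 1.0 (fully open); newtons is the grip in N (None keeps the last); returns when the fingers have stopped.
- robot.hold(seconds).
- kin.ik(position, orientation): joint angles nearest the present ones, or None.
- robot.observe(): the state.
- viewer.read_camera(name): name is "side" or "top" or "wrist"; returns the picture (480x640x3 uint8, red, green, blue); there is no depth.
- viewer.camera_info(name): a dict with "camera_matrix" (3x3 intrinsics, pixels), "k1" (the pictures are not rectified: a ray, as slopes to the right and down, at radius r is drawn at 1 + k1 r^2 times it, then the intrinsics apply), "R" (3x3) and "t" (3): a world point X has camera coordinates R X + t. Camera axes: x right, y down, z forward; pixel columns grow to the right and rows downward; lengths in mm; the calibration is good to about 2 mm. A picture is of the moment at which its call begins: read the wrist's pose just before it. camera_info takes no time and is no camera call; for the wrist camera it gives the pose at the moment of the call.
A pose or a line that the arm cannot do raises robot.IKError and nothing moves.
- robot.job_done(): hands the job in, once; it reports no verdict.
Trained networks look in the newest picture that a camera, given by its name, has taken for a name from the list of things; names that differ only in an ending like _2 or _b are one class to them, and where a whole thing is asked for, a point or a joint stands for the part that bears it (a point fixed in the world has none). Each returns a list of dicts, best first, with "confidence" (0 to 1); they miss things now and then, are a little off and sometimes report something else, mostly with a low value. They report only what shows in the picture. A call takes as long as a camera call. They do not tell look-alikes from the thing itself.
- viewer.silhouettes(name, camera): "mask" (480x640 bool, what is visible of it).
- viewer.pinpoint(name, camera): "at" ([x, y, z] in mm, in the coordinates of the camera as it stood for that picture, good to about 4 mm: a listed point, or the origin of a listed thing).
The state is a dict: "t": time; "joints": joint angles; "joint_velocities": joint speeds; "joint_torque": joint torques, N m; "tcp_pos": TCP position; "tcp_rot": TCP orientation; "contact_force": force on the tool from outside, world axes, zero at the start; "wrist_torque": the same for the moment, N m; "grip_width": opening from 0.0 (shut) to 1.0 (fully open).
Only numpy, scipy, OpenCV 4.12 (cv2) and the standard library are available. Lean on these libraries where they do the work, as an engineer would, in place of code of your own. Each camera call takes 0.05 s, during which the arm holds its last target.

## Task

Make the wood block ready for drilling in the small grey vice: it lies loose on the two parallels, sticking out to the left. Slide it along the parallels until its right-hand end is up against the work stop, and only then push the sliding jaw firmly home so that the block is clamped square and flat, with its side against the fixed jaw and its end still at the stop. Leave the tools lying round the vice where they are.

Things in the scene. Friction and masses are not known exactly. Their poses are not given: they have to be found in the camera images.
- vice: Grey drill vice bolted to the bench, bed 210 x 90 mm (x -125 to 85). Origin on the bench; x points from sliding to fixed jaw, away from the robot; y left along the jaws; z up. Jaws: y -45 to 45 mm, tops at z = 85. Fixed jaw's face at x = 45. Two fixed steel parallels along y (-57 to 57 mm), tops at z = 50. Lugs with bolts reach y = +-68 mm, below z = 22.
- stop (a point): Middle of the work stop's face (looks to the vice's +y, at y = -57.5 mm): a dark flat plate 8 mm thick bolted to the right-hand end of the fixed jaw; it covers x -6 to 82 mm, z 57 to 83 mm in the vice's frame; axes as the vice's.
- seat (a point): Point of the vice, with the vice's axes, at x = 17.5, y = 0, z = 70 mm in its frame: the block's centre lies here when it is on the parallels, against the stop and against the fixed jaw.
- jaw (a joint): Opening between the jaws' faces less 50 mm, in m (range 0 to 0.042, starts at 0.028 to 0.040); shrinks as the sliding jaw is pushed along the vice's +x; 0.005 (faces 55 mm apart) with the block clamped. Slides with about 5 N of friction, has no spring, stays where it is left; pressing it against the block with 10 to 20 N in all clamps the block.
- push_plate (a point): Middle of the rear face (looks to the vice's -x: the face to push) of the upright steel plate on the sliding jaw, 70 mm above the bench; axes as the vice's. The plate is 60 mm wide in y, 8 mm thick, from 32 to 104 mm above the bench. It moves with the jaw.
- block_center (a point): Centre of the wood block, 115 (its x) x 55 x 40 mm (z up), 0.13 to 0.23 kg. At first loose on the parallels, underside 50 and top 90 mm above the bench, its x along the vice's +y within 0.06 rad, 22 to 42 mm too far to the vice's +y, 4 to 10 mm off the fixed jaw. Its left-hand (+y) end sticks out free and can be pushed.
- wrench: Bystander: wrench 201 x 33 x 8 mm lying right of the vice; origin under its middle.
- chisel: Bystander: cold chisel 192 x 22 x 17 mm lying left of the vice; origin under its middle.
- screwdriver: Bystander: red-handled screwdriver 242 x 28 x 29 mm lying on the right; origin under its middle.
Mind the look-alikes: they are no part of the job. Of the things like the part that bears block_center, leave any that is pink; of the rest the larger one is meant.

How it is judged:
By the outcome, as a careful person would: the job done as asked, in the order asked, and still so for the second after the job is handed in, with the robot touching nothing.
It also fails if it takes over 40 s, if anything falls off the work surface, if the arm or the gripper's body presses on something with over 40 N, if the wrist force passes 120 N, or if a joint passes its speed limit or range.

## Working session

There is one attempt and no reset: what is moved stays moved. The work goes in short steps, each a Python script; the robot and the scene stay as the last script left them, time stands still between calls to the robot, and variables do not carry over. Pictures are saved under pics/ and viewed, and the job is handed in when it is done.

```bash
ls; mkdir -p pics
python3 - <<'E'
from cell import robot, grip, kin, viewer
import cv2,numpy as np
s=robot.observe(); print(s['t'],s['tcp_pos'],s['tcp_rot'],s['contact_force'],s['grip_width'])
for c in ("side","top"):
    im=viewer.read_camera(c); cv2.imwrite(f"pics/{c}0.png",im[:,:,::-1])
    i=viewer.camera_info(c); print(c,i)
    R=np.array(i['R']);t=np.array(i['t'])
    for n in ("vice","stop","seat","push_plate","block_center","wrench","chisel","screwdriver"):
        for d in viewer.pinpoint(n,c): print(n,round(d['confidence'],2),(R.T@(np.array(d['at'])-t)).round(1))
print(robot.observe()['t'])
E
```

```text
pics
0.0 [ 214.50098557 -612.99981691  213.67526805] [ 2.03908529  0.34828116 -2.03996413] [-0.24209901  0.79163994  0.35805123] 1.0014736915884195
side {'camera_matrix': array([[470.71669462,   0.        , 322.28968946],
       [  0.        , 470.71669462, 230.0224219 ],
       [  0.        ,   0.        ,   1.        ]]), 'k1': -0.08673981092129358, 'R': array([[ 0.96912644, -0.24605715,  0.01580579],
       [-0.11456471, -0.50613702, -0.85481007],
       [ 0.21833203,  0.82660825, -0.51870023]]), 't': array([-514.10527554,   99.47062374, 1314.24763768])}
vice 0.56 [559.6 -19.4   2.6]
stop 0.96 [580.6 -77.6  70.8]
seat 0.71 [573.3 -18.9  71.4]
push_plate 0.7 [485.3  14.8  66.4]
push_plate 0.42 [ 5.587e+02 -1.530e+01 -2.000e-01]
block_center 0.89 [ 428.7 -360.    23.3]
block_center 0.7 [580.6  14.   71.1]
block_center 0.66 [563.3 328.9  16.7]
block_center 0.25 [531.2 177.2   2.1]
wrench 0.68 [ 433.3 -141.8   -0.9]
screwdriver 0.71 [ 420.4 -468.9    3.9]
screwdriver 0.41 [575.2 -18.2  71.8]
top {'camera_matrix': array([[614.82908189,   0.        , 318.19486566],
       [  0.        , 614.82908189, 235.84603526],
       [  0.        ,   0.        ,   1.        ]]), 'k1': -0.06100934737401307, 'R': array([[-0.00997441, -0.99986789, -0.01283443],
       [-0.98031382,  0.01230886, -0.19706171],
       [ 0.19719365,  0.01061619, -0.98030708]]), 't': array([ -58.00101239,  520.30502346, 1318.91387747])}
vice 0.96 [565.2 -14.    0.7]
stop 0.7 [585.2 -78.7  64.1]
stop 0.65 [531.6 178.1   1.2]
seat 0.61 [586.2 -17.9  72.7]
push_plate 0.62 [491.3  10.   69.9]
block_center 0.89 [567.7 330.5  17.9]
block_center 0.84 [ 432.2 -357.9   11.5]
block_center 0.75 [578.2  17.9  69.8]
wrench 0.83 [ 437.7 -142.    -1.5]
wrench 0.4 [582.4 -16.4  71.4]
chisel 0.8 [530.2 177.    1.6]
screwdriver 0.94 [ 427.2 -469.1   -0.8]
0.9
```

View pics/side0.png

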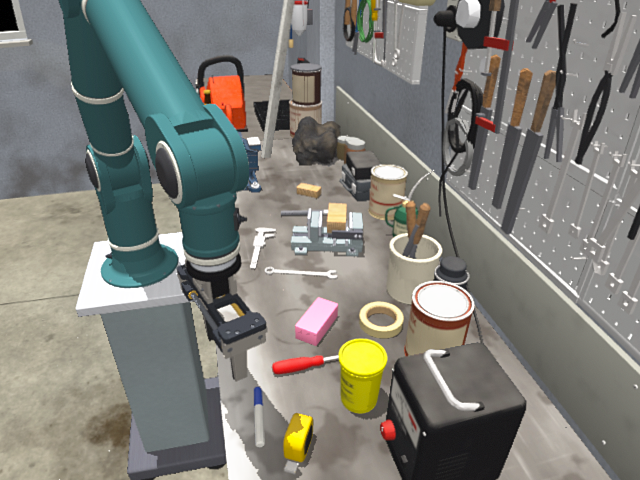

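View pics/top0.png

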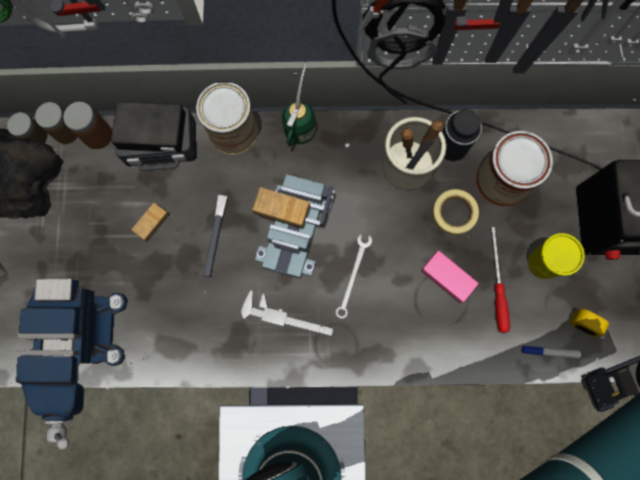

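```bash
cat > h.py <<'E'
from cell import robot, grip, kin, viewer
import cv2,numpy as np
from scipy.spatial.transform import Rotation as Ro
def ori(yaw):  # tool x down, tool y along (cos yaw, sin yaw)
    x=np.array([0,0,-1.]); y=np.array([np.cos(yaw),np.sin(yaw),0]); z=np.cross(x,y)
    return Ro.from_matrix(np.c_[x,y,z]).as_rotvec()
def proj(i,P):
    R=np.array(i['R']);t=np.array(i['t']);K=np.array(i['camera_matrix'])
    c=(R@np.atleast_2d(P).T).T+t; s=c[:,:2]/c[:,2:]; r2=(s**2).sum(1,keepdims=True)
    s=s*(1+i['k1']*r2); return s*[K[0,0],K[1,1]]+[K[0,2],K[1,2]]
def unproj(i,uv,z):
    R=np.array(i['R']);t=np.array(i['t']);K=np.array(i['camera_matrix'])
    s=cv2.undistortPoints(np.array(uv,float).reshape(-1,1,2),K,np.array([i['k1'],0,0,0.])).reshape(-1,2)
    # refine nothing: model is same as OpenCV k1
    d=np.c_[s,np.ones(len(s))]@R; o=-R.T@t
    return o+d*((z-o[2])/d[:,2])[:,None]
E
python3 - <<'E'
from h import *
s=robot.observe(); M=Ro.from_rotvec(s['tcp_rot']).as_matrix(); print(M.round(2))
i=viewer.camera_info('wrist'); R=i['R']; print('cam pos rel',(-R.T@i['t']-s['tcp_pos']).round(1),R.round(2))
for yaw in (-.25,-.25+np.pi/2,-.25-np.pi/2,-.25+np.pi): print(yaw,kin.ik([520,0,380],ori(yaw)))
E
```

```text
[[-0.    0.33 -0.94]
 [-0.   -0.94 -0.33]
 [-1.    0.    0.  ]]
cam pos rel [ 80.3  28.1 171. ] [[ 0.33 -0.94 -0.  ]
 [-0.9  -0.32  0.3 ]
 [-0.28 -0.1  -0.96]]
-0.25 [ 0.53549509  0.18101259 -0.68521175  1.66162873  0.11727866  1.34072995
 -0.41851981]
1.3207963267948966 [ 0.69084586  0.21950289 -0.88080197  1.65388557  0.17297975  1.34987809
  1.10452131]
-1.8207963267948966 [ 0.43203287  0.16297405 -0.56171524  1.66722584  0.08895713  1.33698327
 -1.96514473]
2.891592653589793 [ 0.95098269  0.37581745 -1.29486903  1.64318871  0.3663179   1.4029965
  2.50327796]
```

Run:
```python
from h import *
robot.movep([300,-560,360],ori(-1.57)) if False else None
robot.movep([610,-15,330],ori(-1.82))
s=robot.observe(); print(s['t'],s['tcp_pos'])
i=viewer.camera_info('wrist'); im=viewer.read_camera('wrist'); cv2.imwrite('pics/w1.png',im[:,:,::-1])
import pickle; pickle.dump((i,im),open('w1.pkl','wb'))
R=i['R'];t=i['t']; print(i['camera_matrix'])
for n in ("vice","stop","seat","push_plate","block_center"):
    for d in viewer.pinpoint(n,'wrist'): print(n,round(d['confidence'],2),(R.T@(np.array(d['at'])-t)).round(1))
```

```text
3.475 [609.97880846 -16.16936647 329.74480659]
[[397.82979451   0.         318.31762062]
 [  0.         397.82979451 234.82750778]
 [  0.           0.           1.        ]]
stop 0.75 [582.  -77.8  71.5]
push_plate 0.81 [491.3   9.9  71.3]
block_center 0.73 [566.5 327.1  14.9]
block_center 0.6 [ 428.4 -357.7   22.1]
block_center 0.58 [585.2  20.2  71.5]
```

View pics/w1.png

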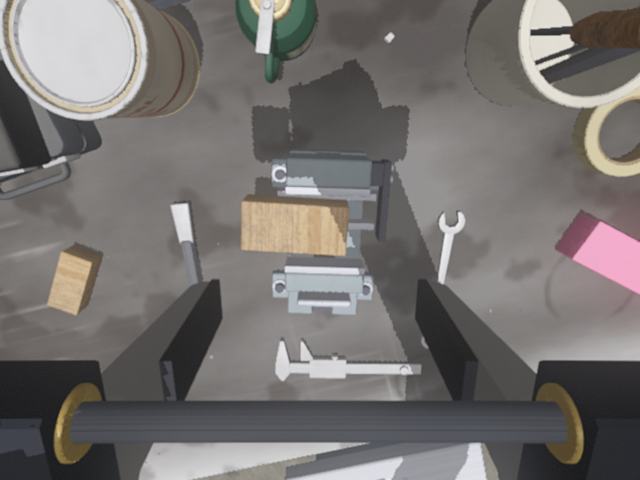

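Run:
```python
import cv2
im=cv2.imread('pics/w1.png')[140:330,230:430]
cv2.imwrite('pics/w1z.png',cv2.resize(im,None,fx=3,fy=3,interpolation=cv2.INTER_CUBIC))
```

```text
(no output)
```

View pics/w1z.png

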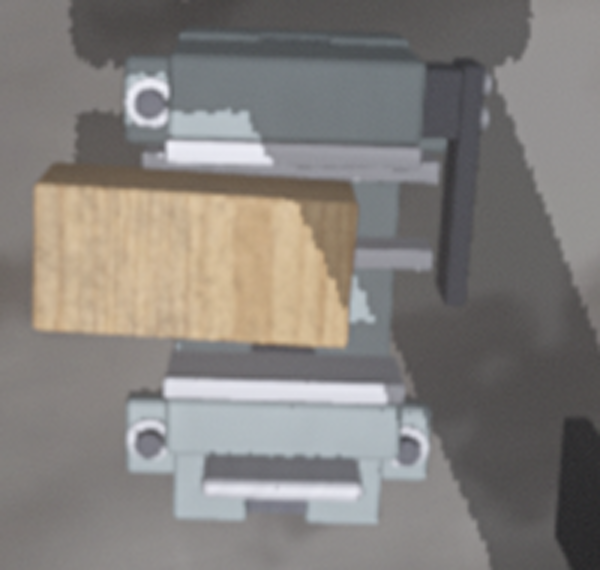

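Run:
```python
from h import *; import pickle
i,im=pickle.load(open('w1.pkl','rb'))
def U(p,z): return unproj(i,np.array(p)/3+[230-1/3,140-1/3],z)[:,:2]
def rep(n,a,b,z):
    P=U([a,b],z);d=P[1]-P[0];print(n,P.round(1).tolist(),'len',np.hypot(*d).round(1),'yaw',(np.arctan2(-d[0],-(-d[1]))).round(3) if 0 else np.arctan2(d[1],d[0]).round(3))
rep('fixed face',(420,163),(166,162),85)
rep('slid face top',(400,380)and(398,382),(167,380),85)
rep('plate rear top',(358,497),(204,495),104)
rep('stop face top',(440,302),(457,62),83)
rep('block bottomedge',(348,347),(35,330),90)
rep('block top edge',(357,208),(35,185),90)
rep('block left',(35,330),(35,185),90); rep('block right',(348,347),(357,208),90)
```

```text
fixed face [[597.5, -68.4], [620.1, 18.5]] len 89.8 yaw 1.316
slid face top [[518.2, -42.9], [540.4, 40.7]] len 86.4 yaw 1.311
plate rear top [[485.3, -18.4], [500.2, 36.3]] len 56.7 yaw 1.306
stop face top [[544.4, -64.7], [628.5, -88.4]] len 87.4 yaw -0.275
block bottomedge [[538.3, -28.0], [573.0, 81.0]] len 114.5 yaw 1.262
block top edge [[588.4, -43.1], [624.5, 64.6]] len 113.6 yaw 1.247
block left [[573.0, 81.0], [624.5, 64.6]] len 54.1 yaw -0.309
block right [[538.3, -28.0], [588.4, -43.1]] len 52.3 yaw -0.291
```

```bash
cat >> h.py <<'E'
yawv=-0.258; vo=np.array([565.3,-13.5])
vx=np.array([np.cos(yawv),np.sin(yawv)]); vy=np.array([-vx[1],vx[0]])
def W(x,y,z): return np.r_[vo+x*vx+y*vy,z]
def V(p): d=np.array(p[:2])-vo; return np.array([d@vx,d@vy,p[2]])
OR=ori(yawv-np.pi/2)
E
python3 - <<'E'
from h import *
grip(0.0,40)
robot.movep(W(10.5,140,250),OR)
i=viewer.camera_info('wrist'); im=viewer.read_camera('wrist'); cv2.imwrite('pics/w2.png',im[:,:,::-1])
im=viewer.read_camera('side')
s=robot.observe(); print(s['t'],V(s['tcp_pos']),s['contact_force'],s['grip_width'])
cv2.imwrite('pics/s2.png',cv2.resize(im[130:290,220:430,::-1],None,fx=3.5,fy=3.5,interpolation=cv2.INTER_CUBIC))
E
```

```text
5.8917 [ 12.49648411 137.75401606 251.23354537] [-0.21668954 -0.81305645  0.16754784] 0.005700608633800037
```

View pics/s2.png

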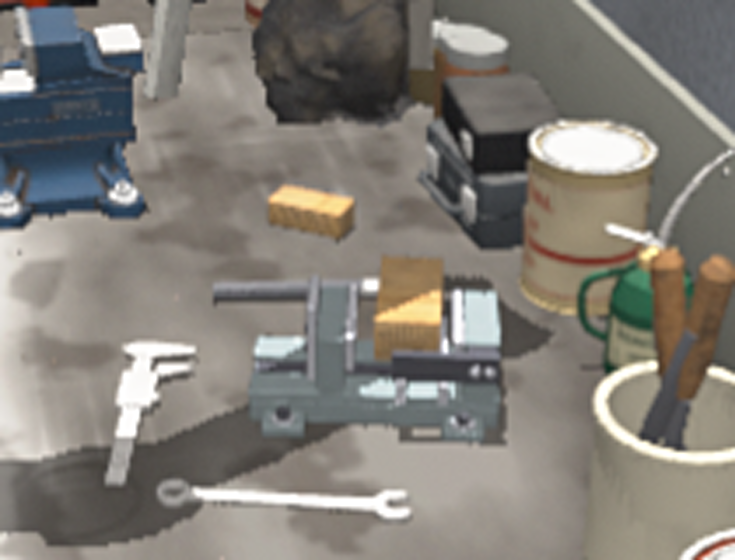

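View pics/w2.png

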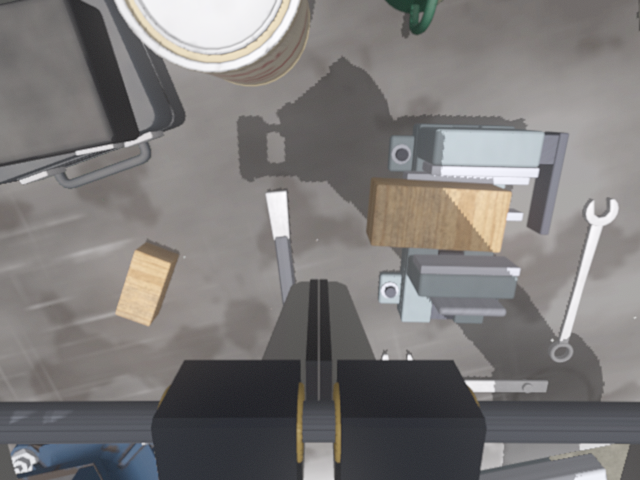

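```bash
cat >> h.py <<'E'
def st():
    s=robot.observe(); f=np.array(s['contact_force']); return s['t'],V(s['tcp_pos']),np.r_[f[:2]@vx,f[:2]@vy,f[2]]
E
python3 - <<'E'
from h import *
np.set_printoptions(precision=2,suppress=True)
robot.servo_line(W(10.5,138,60),feed=200)
robot.hold(0.15); print(*st()); f0=st()[2]
robot.servo_line(W(10.5,85,60),feed=90)
print(*st())
y=85; xx=10.5
while y>60:
    y-=2.5; robot.servo_line(W(9.5,y,60),feed=50); t,p,f=st(); print(y,t,p,f-f0)
    if f[1]-f0[1]>4: break
E
```

```text
7.1417 [ 11.34 138.39  61.4 ] [-0.39 -0.3   0.02]
7.8833 [10.5  84.84 60.01] [ 0.04  0.84 -0.43]
82.5 8.1333 [ 9.27 82.72 59.89] [0.41 0.69 0.35]
80.0 8.3833 [ 9.45 80.03 59.98] [ 0.19  0.28 -0.09]
77.5 8.6333 [ 9.52 77.26 60.  ] [ 0.52  0.95 -0.55]
75.0 8.8833 [ 9.56 74.67 60.  ] [-0.65  0.08 -0.48]
72.5 9.1333 [ 9.66 72.88 60.13] [0.37 2.6  0.43]
70.0 9.3833 [ 9.95 72.75 60.66] [0.52 6.88 0.73]
```

Run:
```python
from h import *
np.set_printoptions(precision=2,suppress=True)
robot.servo_line(W(9.5,69,60),feed=30); robot.hold(.15); print(*st())
i=viewer.camera_info('wrist'); im=viewer.read_camera('wrist'); cv2.imwrite('pics/w3.png',im[:,:,::-1])
print(V(-i['R'].T@i['t']))
```

```text
9.7833 [10.06 72.71 60.84] [0.22 6.6  0.3 ]
[ 94.58  72.23 232.08]
```

View pics/w3.png

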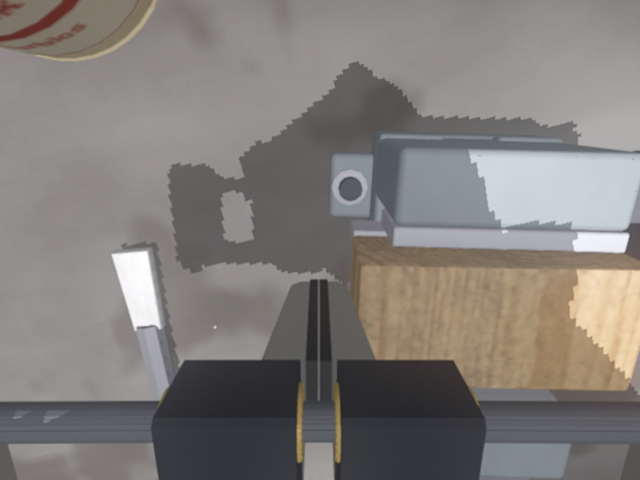

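Run:
```python
from h import *
import pickle
np.set_printoptions(precision=2,suppress=True)
robot.servo_line(W(9.5,95,60),feed=80)
robot.servo_line(W(9.5,100,200),feed=250)
robot.movep(W(0,45,300),OR); robot.hold(.3)
i=viewer.camera_info('wrist'); im=viewer.read_camera('wrist'); cv2.imwrite('pics/w4.png',im[:,:,::-1]);pickle.dump((i,im),open('w4.pkl','wb'))
print(*st())
im=im[130:330,330:560]if 0 else im
```

```text
11.9 [ -0.44  45.4  298.88] [0.23 0.43 0.45]
```

View pics/w4.png

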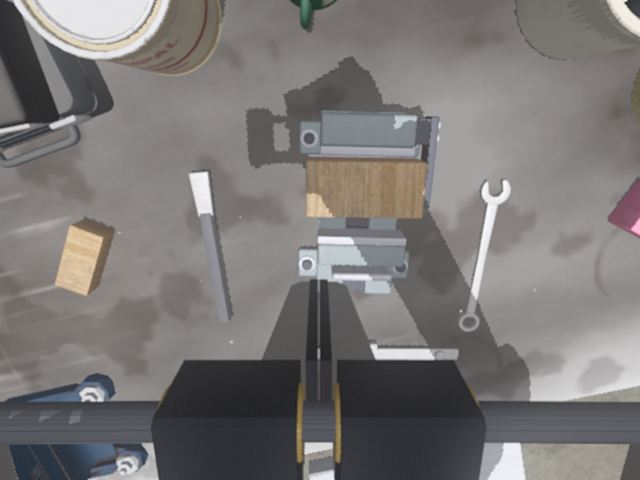

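Run:
```python
from h import *
np.set_printoptions(precision=2,suppress=True)
robot.movep(W(-120,0,180),OR)
robot.servo_line(W(-120,0,68),feed=200)
robot.hold(.1); print(*st()); f0=st()[2]
robot.servo_line(W(-92,0,68),feed=90); print(*st())
x=-92
while x<-50:
    x+=3; robot.servo_line(W(x,0,68),feed=40); t,p,f=st(); f=f-f0; print(x,t,p,f)
    if f[0]<-9: break
```

```text
13.4417 [-118.51    0.64   69.33] [ 0.32 -0.11  0.85]
13.9 [-91.91  -0.03  68.18] [-1.   -0.3  -0.15]
-89 14.15 [-89.12   0.01  68.04] [-0.08  0.22 -0.47]
-86 14.4 [-87.    -0.11  67.82] [-5.26 -0.98  2.17]
-83 14.65 [-83.8   -0.17  67.74] [-4.86 -0.48  1.83]
-80 14.9 [-80.45  -0.21  67.76] [-4.73 -0.38 -0.34]
-77 15.15 [-77.23  -0.26  67.78] [-4.76 -0.72 -1.12]
-74 15.4 [-74.14  -0.35  67.8 ] [-4.63 -1.08 -0.62]
-71 15.65 [-71.13  -0.39  67.82] [-4.61 -1.71 -1.48]
-68 15.9 [-68.13  -0.43  67.83] [-4.52 -2.91 -1.94]
-65 16.15 [-65.26  -0.47  67.85] [-5.01 -2.23 -1.43]
-62 16.4 [-62.38  -0.55  67.82] [-5.3  -3.09 -0.37]
-59 16.65 [-61.97  -0.67  67.74] [-12.04  -2.96   5.39]
```

Run:
```python
from h import *
np.set_printoptions(precision=2,suppress=True)
f0=np.array([.32,-.11,.85]);x=-59
while x<-45:
    x+=1; robot.servo_line(W(x,0,68),feed=30); t,p,f=st(); f=f-f0; print(x,t,p,f)
    if f[0]<-19: break
robot.hold(.4); print(*st())
i=viewer.camera_info('wrist'); im=viewer.read_camera('wrist'); cv2.imwrite('pics/w5.png',im[:,:,::-1])
```

```text
-58 16.9 [-62.    -0.66  67.72] [-15.3   -3.17   8.48]
-57 17.15 [-62.02  -0.72  67.68] [-18.43  -2.78  11.49]
-56 17.4 [-62.04  -0.72  67.69] [-20.34  -2.95  15.1 ]
17.8 [-62.03  -0.73  67.69] [-20.7   -3.76  15.19]
```

View pics/w5.png

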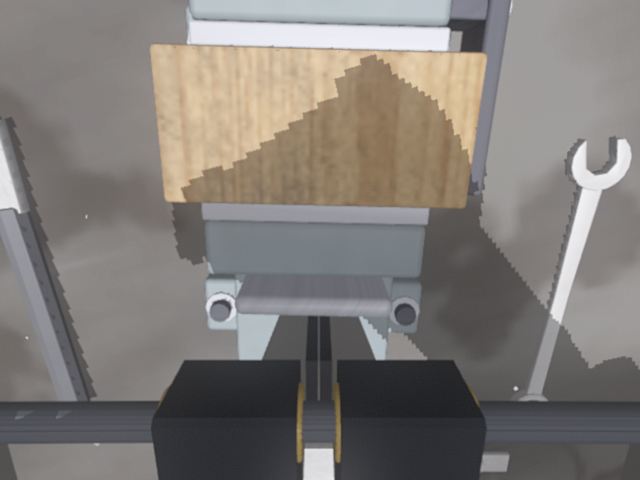

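Run:
```python
from h import *
import pickle
np.set_printoptions(precision=2,suppress=True)
robot.servo_line(W(-63,-.7,68),feed=30)
robot.servo_line(W(-95,0,68),feed=80)
robot.servo_line(W(-100,0,200),feed=250)
robot.movep(W(30,-58,230),OR); robot.hold(.3)
i=viewer.camera_info('wrist'); im=viewer.read_camera('wrist'); cv2.imwrite('pics/w6.png',im[:,:,::-1]);pickle.dump((i,im),open('w6.pkl','wb'))
R=i['R'];t=i['t']
for n in ("stop","push_plate","block_center"):
    for d in viewer.pinpoint(n,'wrist'): print(n,round(d['confidence'],2),V(R.T@(np.array(d['at'])-t)).round(1))
print(*st())
```

```text
stop 0.68 [ 29.4 -53.6  74.2]
stop 0.31 [ -92.6 -154.8    0.9]
push_plate 0.67 [-51.1   2.4  74.2]
block_center 0.9 [19.6 -1.4 73.1]
block_center 0.7 [ -46.6 -367.2   20.7]
20.5917 [ 29.84 -57.83 230.2 ] [-0.1   0.3   0.31]
```

View pics/w6.png

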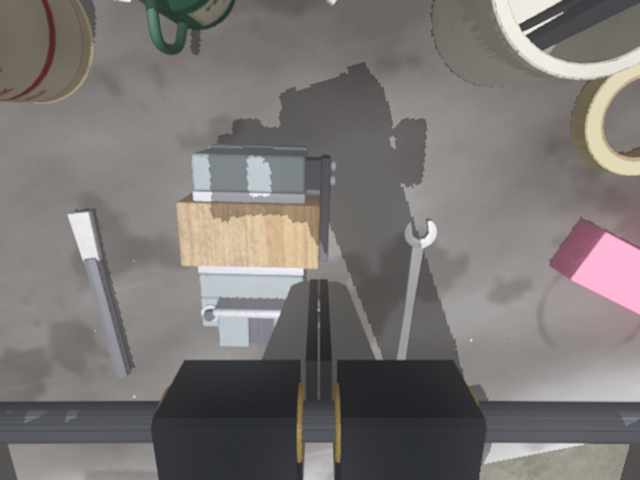

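Run:
```python
from h import *
import pickle
i,im=pickle.load(open('w6.pkl','rb'))
c=im[140:280,165:345,::-1]; cv2.imwrite('pics/w6z.png',cv2.resize(c,None,fx=4,fy=4,interpolation=cv2.INTER_CUBIC))
o=-i['R'].T@i['t'];print(V(o))
```

```text
[114.31901539 -56.92274565 401.00158178]
```

View pics/w6z.png

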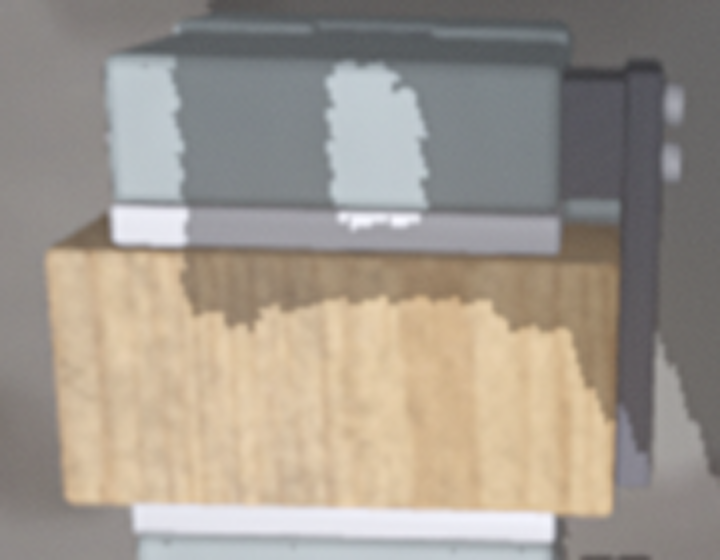

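Run:
```python
from h import *
import pickle
i,im=pickle.load(open('w6.pkl','rb'))
p=np.array([(47,250),(617,262),(612,515),(66,503)])/4+[165-.375,140-.375]
P=unproj(i,p,90); 
for a in P: print(V(a).round(1))
print([np.hypot(*(P[k]-P[(k+1)%4])[:2]).round(1) for k in range(4)])
q=np.array([(112,243),(560,252),(135,507),(555,507),(617,485),(625,80)])/4+[165-.375,140-.375]
for a in unproj(i,q,84): print(V(a).round(1))
im=viewer.read_camera('side')
cv2.imwrite('pics/s7.png',cv2.resize(im[130:290,220:430,::-1],None,fx=3.5,fy=3.5,interpolation=cv2.INTER_CUBIC))
```

```text
[44.6 56.6 90. ]
[ 42.3 -57.   90. ]
[-12.1 -56.1  90. ]
[-9.6 58.3 90. ]
[np.float64(113.7), np.float64(54.4), np.float64(114.4), np.float64(54.2)]
[44.7 45.5 84. ]
[ 43.  -45.4  84. ]
[-12.9  45.9  84. ]
[-12.7 -43.9  84. ]
[ -7.7 -57.1  84. ]
[ 77.6 -58.6  84. ]
```

View pics/s7.png

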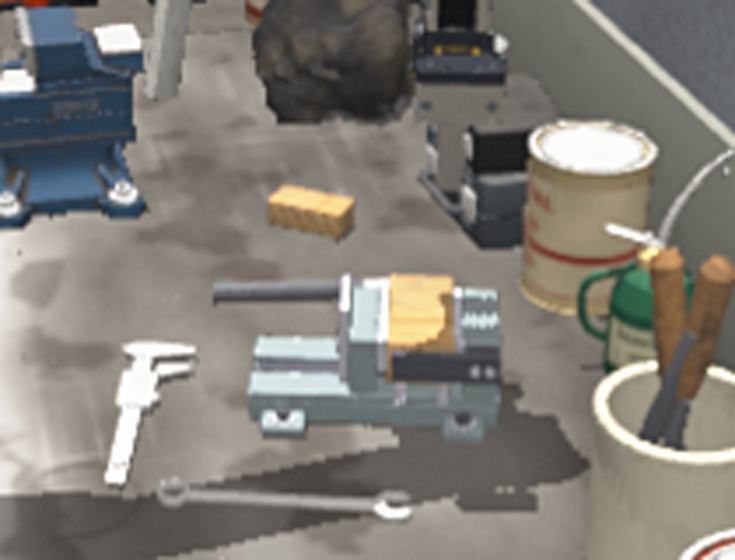

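Run:
```python
from h import *
print(*st()); robot.job_done()
```

```text
20.6417 [ 29.90952149 -57.94329419 230.18964281] [-0.42159047 -0.10490201  0.06697474]
the job is handed in; nothing more can be done
```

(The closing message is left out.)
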